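# Set the stock tags to match the bins

## Task

Each of the four parts bins on the stock mat has a hinged tag standing in front of it, on the robot's side. Push over the tags that are wrong, so that only the bins filled to the brim show the ring mark (tag tipped all the way towards its bin), while the empty and the nearly empty bin show the bar mark (tag tipped all the way away from its bin, towards the robot). Leave the bins and everything else on the bench where they stand; lift nothing.

Things in the scene. Friction and masses are not known exactly. Their poses are not given: they have to be found in the camera images.
- mat: black rubber mat fixed on the bench, 380 x 420 mm, 4 mm thick. Origin on the bench under the middle of the line of the tag hinges; x points from the tags to the bins (away from the robot), y along the row, z up. The mat spans x -170 to +210 mm. The row has four places, y = +155, +75, -75, -155 mm: in each a tag stand (x = 0) faces one bin (centre at x = 140 to 155 mm, within 3 mm of the stand in y).
- stand_a: dark steel tag stand fixed on the mat in one of the four places (it varies): foot 56 (x) x 68 (y) mm, two side cheeks 56 mm high. Origin under its centre on the mat top, 4 mm above the bench; axes as the mat. Hinge axis along y, 45 mm above the origin; nothing of the stand but the tag is over 57 mm high. Its tag speaks for the bin straight ahead in +x.
- tag_a (a joint): hinge angle of the tag on stand_a. 0 = upright; +0.8 = tipped towards its bin onto the stop, ring mark facing up (FULL); -0.8 = tipped towards the robot onto the stop, straight bar mark facing up (not full). The tag weighs 40 g, turns freely and, once pushed past upright, falls by itself onto the other stop in about 1 s. It starts on one of its stops.
- tip_a (a point): middle of the free upper edge of the tag on stand_a: a stiff white plate 50 mm wide (y), 4 mm thick, reaching 70 mm from the hinge, with a raised 32 mm ring on one face and a raised 34 x 9 mm bar on the other. This edge is 115 mm above the mat top with the tag upright; on a stop it is 94 mm above the mat top and 50 mm to that side of the hinge.
- stand_b: dark steel tag stand fixed on the mat in one of the four places (it varies): foot 56 (x) x 68 (y) mm, two side cheeks 56 mm high. Origin under its centre on the mat top, 4 mm above the bench; axes as the mat. Hinge axis along y, 45 mm above the origin; nothing of the stand but the tag is over 57 mm high. Its tag speaks for the bin straight ahead in +x.
- tag_b (a joint): hinge angle of the tag on stand_b. 0 = upright; +0.8 = tipped towards its bin onto the stop, ring mark facing up (FULL); -0.8 = tipped towards the robot onto the stop, straight bar mark facing up (not full). The tag weighs 40 g, turns freely and, once pushed past upright, falls by itself onto the other stop in about 1 s. It starts on one of its stops.
- tip_b (a point): middle of the free upper edge of the tag on stand_b: a stiff white plate 50 mm wide (y), 4 mm thick, reaching 70 mm from the hinge, with a raised 32 mm ring on one face and a raised 34 x 9 mm bar on the other. This edge is 115 mm above the mat top with the tag upright; on a stop it is 94 mm above the mat top and 50 mm to that side of the hinge.
- stand_c: dark steel tag stand fixed on the mat in one of the four places (it varies): foot 56 (x) x 68 (y) mm, two side cheeks 56 mm high. Origin under its centre on the mat top, 4 mm above the bench; axes as the mat. Hinge axis along y, 45 mm above the origin; nothing of the stand but the tag is over 57 mm high. Its tag speaks for the bin straight ahead in +x.
- tag_c (a joint): hinge angle of the tag on stand_c. 0 = upright; +0.8 = tipped towards its bin onto the stop, ring mark facing up (FULL); -0.8 = tipped towards the robot onto the stop, straight bar mark facing up (not full). The tag weighs 40 g, turns freely and, once pushed past upright, falls by itself onto the other stop in about 1 s. It starts on one of its stops.
- tip_c (a point): middle of the free upper edge of the tag on stand_c: a stiff white plate 50 mm wide (y), 4 mm thick, reaching 70 mm from the hinge, with a raised 32 mm ring on one face and a raised 34 x 9 mm bar on the other. This edge is 115 mm above the mat top with the tag upright; on a stop it is 94 mm above the mat top and 50 mm to that side of the hinge.
- stand_d: dark steel tag stand fixed on the mat in one of the four places (it varies): foot 56 (x) x 68 (y) mm, two side cheeks 56 mm high. Origin under its centre on the mat top, 4 mm above the bench; axes as the mat. Hinge axis along y, 45 mm above the origin; nothing of the stand but the tag is over 57 mm high. Its tag speaks for the bin straight ahead in +x.
- tag_d (a joint): hinge angle of the tag on stand_d. 0 = upright; +0.8 = tipped towards its bin onto the stop, ring mark facing up (FULL); -0.8 = tipped towards the robot onto the stop, straight bar mark facing up (not full). The tag weighs 40 g, turns freely and, once pushed past upright, falls by itself onto the other stop in about 1 s. It starts on one of its stops.
- tip_d (a point): middle of the free upper edge of the tag on stand_d: a stiff white plate 50 mm wide (y), 4 mm thick, reaching 70 mm from the hinge, with a raised 32 mm ring on one face and a raised 34 x 9 mm bar on the other. This edge is 115 mm above the mat top with the tag upright; on a stop it is 94 mm above the mat top and 50 mm to that side of the hinge.
- bin_full_modules: Loose grey open parts bin, 100 mm (x) x 64 mm (y), 45 mm high, walls 4 mm; origin under its centre, on the mat. In one of the four places, which varies. FULL: filled to the brim with camera modules (square housings with a round lens), their tops up to 53 mm above its underside.
- bin_full_barrels: Loose grey open parts bin, 100 mm (x) x 64 mm (y), 45 mm high, walls 4 mm; origin under its centre, on the mat. In one of the four places, which varies. FULL: filled to the brim with round lens barrels, their tops up to 50 mm above its underside.
- bin_nearly_empty: Loose grey open parts bin, 100 mm (x) x 64 mm (y), 45 mm high, walls 4 mm; origin under its centre, on the mat. In one of the four places, which varies. NOT full: only two camera modules lie on its floor.
- bin_empty: Loose grey open parts bin, 100 mm (x) x 64 mm (y), 45 mm high, walls 4 mm; origin under its centre, on the mat. In one of the four places, which varies. NOT full: empty.
- pump_bottle: bystander: white bottle with steel cap, 40 mm across, 85 mm tall, standing on the mat in the wider gap in the middle of the row of tags; origin under its centre.
- tape_roll: bystander: cardboard tape roll lying flat on the mat on the robot's side of the tags, 60 mm across, 18 mm high; origin under its centre.
- brush: bystander: small brush, 150 mm long, lying on the mat on the robot's side of the tags, under 30 mm high; origin under it, x along its length.
- lens_cap: bystander: black lens cap, 44 mm across, 14 mm high, on the mat in the middle gap between the bins; origin under its centre.
- cup: bystander: grey cup, 64 mm across, 80 mm tall, on the bench to the left of the mat; origin under its centre.
- carrier_tray: bystander: shallow black carrier tray, 140 x 100 x 22 mm, on the bench to the right of the mat; origin under its centre.
- screwdriver: bystander: screwdriver, 160 mm long, lying on the bench to the left of the mat; origin under it, x along its length.
Mind the look-alikes: they are no part of the job. Leave any red look-alike of the bin_nearly_empty alone. Leave any orange look-alike of the stand_b alone.

How it is judged:
At the end, for the whole second after the job is handed in: the tags facing the two full bins are at more than +0.65 rad, the tags facing the two other bins at less than -0.65 rad, all tags still (under 0.1 rad/s), and every bin within 20 mm of its first place and upright (0.15 rad) ((((y of bin_full_modules in the frame of stand_a between -0.035 and 0.035 m or y of bin_full_barrels in the frame of stand_a between -0.035 and 0.035 m) and value of joint tag_a above 0.65 rad) or ((y of bin_nearly_empty in the frame of stand_a between -0.035 and 0.035 m or y of bin_empty in the frame of stand_a between -0.035 and 0.035 m) and value of joint tag_a below -0.65 rad)) and velocity of joint tag_a between -0.1 and 0.1 rad/s and (((y of bin_full_modules in the frame of stand_b between -0.035 and 0.035 m or y of bin_full_barrels in the frame of stand_b between -0.035 and 0.035 m) and value of joint tag_b above 0.65 rad) or ((y of bin_nearly_empty in the frame of stand_b between -0.035 and 0.035 m or y of bin_empty in the frame of stand_b between -0.035 and 0.035 m) and value of joint tag_b below -0.65 rad)) and velocity of joint tag_b between -0.1 and 0.1 rad/s and (((y of bin_full_modules in the frame of stand_c between -0.035 and 0.035 m or y of bin_full_barrels in the frame of stand_c between -0.035 and 0.035 m) and value of joint tag_c above 0.65 rad) or ((y of bin_nearly_empty in the frame of stand_c between -0.035 and 0.035 m or y of bin_empty in the frame of stand_c between -0.035 and 0.035 m) and value of joint tag_c below -0.65 rad)) and velocity of joint tag_c between -0.1 and 0.1 rad/s and (((y of bin_full_modules in the frame of stand_d between -0.035 and 0.035 m or y of bin_full_barrels in the frame of stand_d between -0.035 and 0.035 m) and value of joint tag_d above 0.65 rad) or ((y of bin_nearly_empty in the frame of stand_d between -0.035 and 0.035 m or y of bin_empty in the frame of stand_d between -0.035 and 0.035 m) and value of joint tag_d below -0.65 rad)) and velocity of joint tag_d between -0.1 and 0.1 rad/s and distance of each of bin_full_modules, bin_full_barrels, bin_nearly_empty, bin_empty from where it was at the start of the episode below 0.02 m and angle between each of bin_full_modules, bin_full_barrels, bin_nearly_empty, bin_empty's own z axis and vertical below 0.15 rad); the robot touches nothing.
It fails at once if a bin is lifted, tipped or shifted by more than 20 mm (height (world z) of any of bin_full_modules, bin_full_barrels, bin_nearly_empty, bin_empty above 0.016 m or distance of any of bin_full_modules, bin_full_barrels, bin_nearly_empty, bin_empty from where it was at the start of the episode above 0.02 m or angle between any of bin_full_modules, bin_full_barrels, bin_nearly_empty, bin_empty's own z axis and vertical above 0.2 rad).
It fails at once if one of the other things on the bench is lifted, knocked over or shifted by more than 30 mm (distance of any of pump_bottle, tape_roll, brush, lens_cap, cup, carrier_tray, screwdriver from where it was at the start of the episode above 0.03 m or angle between any of pump_bottle, cup's own z axis and vertical above 0.4 rad).
It also fails if it takes over 54 s, if anything falls off the work surface, if the arm or the gripper's body presses on something with over 40 N, if the wrist force passes 120 N, or if a joint passes its speed limit or range.

## Robot

A 6-joint arm with a two-finger parallel gripper is mounted at the origin on the work surface. World frame = base frame: x ahead of the robot, y to its left, z up, the work surface at z = 0. Lengths are in m, angles in rad, forces in N, time in s.
With the tool pointing down it reaches from about 0.375 to 0.9 m from the base axis. Payload 3.1 kg.
Tool frame: the origin (TCP) lies between the finger pads; the fingertips stand 22 mm ahead of it and the grasp point (between the pads) lies 3 mm ahead of it; z points along the fingers, y is the line along which they close (so a half turn about z gives the same grasp; the last joint's range is limited). The gripper opens to 87 mm and grips with 3 to 60 N. Pads are 19 mm wide; open, the fingers measure 117 mm over their backs; the gripper's body (75 mm by 190 mm) begins 51 mm behind the grasp point.
Start: joints at [0.998, 0.527, 1.433, -0, 1.181, -0.178], TCP at [0.24, 0.577, 0.245] pointing down, gripper open.
Joint ranges: [-3.08, 3.08], [-0.75, 2.2], [0.22, 2.44], [-1.43, 4.57], [0, 2.65], [-2.85, 2.85]. Speed limits (rad/s): [2.79, 2.79, 3.14, 3.14, 3.14, 3.14].

## Interface

Orientations are given as a unit quaternion [x, y, z, w].
In Python, from rig import robot gives the robot as it stands.
- The arm moves only by the tool move_arm, never from a script. Its argument "series" is text: rows parted by semicolons, each of 6 numbers parted by spaces: the shift along the tool's x, y, z in mm, then the turn, a rotation vector about the tool's x, y, z in degrees. In form: dx dy dz ax ay az; .... A call has 1 to 8 rows; each row is the pose to reach, as a shift and turn from the pose commanded when the call began, along the tool's axes at that moment; what a row does not reach only later rows make up. A row lasts 1/12 s, in which the tool goes at most 41.7 mm and 7.16 degrees, less where a joint would pass 70% of its speed; a pose out of reach is approached as far as the arm can. A call with a gripper value outside its range is refused whole. "jaw" is the opening, from 0 (shut) to 1 (fully open), set as the call begins (left out, the last holds). The fingers move at their own pace and stop on an object; "newtons" is the grip in N (left out, the last holds). Time passes only in rows, so rows that repeat a pose let the fingers close. It gives the time, the measured TCP pose, the force, the opening and the grip force at its end, in the units of the state.
- robot.get_obs(): the state, without advancing time (a new reading comes with each control period).
- robot.camera(name): name is "side" or "top" or "wrist"; returns a dict with "img" (400x640x3 uint8, red, green, blue), "mtx" (3x3 intrinsics, pixels), "world_to_cam" (4x4, takes a point from world to camera coordinates). Camera axes: x right, y down, z forward; pixel columns grow to the right and rows downward; lengths in m; the calibration is good to about 2 mm. The wrist camera is an equidistant fisheye: a pixel r from the principal point sees the ray r / f radians off the axis. A picture is of the moment at which its call begins. There is no depth.
- robot.hand_in(): hands the job in; it is judged then, once.
Trained networks look in a picture, given as the dict that the camera call returned (one of the last four; its "shot" number tells which), for a name from the list of things; names that differ only in an ending like _2 or _b are one class to them, and where a whole thing is asked for, a point or a joint stands for the part that bears it (a point fixed in the world has none). Each returns a list of dicts, best first, with "p" (0 to 1); they miss things now and then, are a little off and sometimes report something else, mostly with a low value. They report only what shows in the picture. A call takes as long as a camera call. They do not tell look-alikes from the thing itself.
- robot.search_frame(picture, thing): "xyz" ([x, y, z] in m, in world coordinates, good to about 4 mm: the middle of the surface that is visible of it).
- robot.tip_of(picture, thing): "xyz" ([x, y, z] in m, in world coordinates, good to about 4 mm: a listed point, or the origin of a listed thing).
The state is a dict: "time": time; "q": joint angles; "joint_velocities": joint speeds; "joint_torque": joint torques, N m; "position": TCP position; "tool_rot": TCP orientation; "ft_force": force on the tool from outside, world axes, zero at the start; "moment": the same for the moment, N m; "grip_width": finger opening in m; "grip_force": force on a finger pad.
Only numpy, scipy, OpenCV 4.12 (cv2) and the standard library are available. Lean on these libraries where they do the work, as an engineer would, in place of code of your own. Each camera call takes 0.05 s, during which the arm holds its last target. There are 200 camera calls.

## Working session

There is one attempt and no reset: what is moved stays moved. The work goes in short steps, Python scripts to look and compute and a tool call to move; the robot and the scene stay as the last step left them, time stands still between calls to the robot, and variables do not carry over. Pictures are saved under pics/ and viewed, at most 10 in all, crops included, and the job is handed in when it is done.

Besides the shell and the picture viewer there is one more tool, called after "Request:" in YAML: its name, and indented under it one key for each argument. move_arm: Moves the arm, as the interface text tells. Its arguments: {"type":"object","properties":{"series":{"type":"string"},"jaw":{"type":"number"},"newtons":{"type":"number"}},"required":["series"]}

```bash
mkdir -p pics
python3 - <<'E'
from rig import robot
import cv2, numpy as np
o=robot.get_obs(); print(o['time'],o['position'],o['tool_rot'])
for n in ['top','side']:
    p=robot.camera(n); cv2.imwrite(f'pics/{n}0.png',p['img'][:,:,::-1])
    print(n,p['mtx'].tolist(),np.round(p['world_to_cam'],4).tolist())
    for t in ['tip_a','stand_a','bin_full_modules','bin_full_barrels','bin_nearly_empty','bin_empty','pump_bottle','mat']:
        for r in robot.tip_of(p,t):
            x=np.array(r['xyz']); c=p['world_to_cam']@np.append(x,1); u=p['mtx']@c[:3]; 
            print(t,round(r['p'],2),np.round(x,3),np.round(u[:2]/u[2]))
E
```

```text
0.0 [0.2399945  0.57634029 0.24355232] [ 1.96135042e-01  9.80576278e-01 -1.02451602e-03 -3.99380280e-04]
top [[394.8763746983283, 0.0, 321.66259471077257], [0.0, 394.8763746983283, 195.82230185104953], [0.0, 0.0, 1.0]] [[-0.0106, -0.9999, -0.0018, -0.0047], [-0.9759, 0.0108, -0.2178, 0.4926], [0.2178, -0.0006, -0.976, 1.0483], [0.0, 0.0, 0.0, 1.0]]
tip_a 0.96 [0.572 0.215 0.096] [239. 165.]
tip_a 0.8 [0.492 0.114 0.101] [275. 193.]
tip_a 0.63 [ 0.528 -0.109  0.098] [358. 179.]
tip_a 0.53 [0.664 0.228 0.005] [242. 144.]
tip_a 0.49 [ 0.514 -0.026  0.097] [328. 184.]
tip_a 0.4 [ 0.413 -0.275  0.117] [424. 219.]
stand_a 0.89 [ 0.564 -0.022  0.004] [325. 176.]
stand_a 0.87 [0.519 0.205 0.008] [248. 191.]
stand_a 0.82 [ 0.578 -0.106  0.002] [354. 171.]
stand_a 0.71 [ 0.415 -0.277 -0.   ] [414. 225.]
stand_a 0.53 [0.707 0.008 0.006] [315. 130.]
bin_full_modules 0.83 [0.686 0.157 0.005] [266. 138.]
bin_full_modules 0.52 [ 0.451 -0.059  0.005] [339. 213.]
bin_full_barrels 0.56 [ 0.73  -0.069  0.004] [340. 123.]
bin_nearly_empty 0.97 [0.663 0.232 0.004] [241. 145.]
bin_nearly_empty 0.88 [ 0.20
[... 678 characters left out ...]
.]
stand_a 0.79 [ 0.416 -0.276 -0.001] [350. 291.]
stand_a 0.71 [ 0.568 -0.019  0.005] [344. 216.]
stand_a 0.61 [ 0.581 -0.102  0.005] [363. 230.]
bin_full_modules 0.66 [0.693 0.164 0.005] [345. 175.]
bin_full_barrels 0.61 [ 0.729 -0.072  0.004] [396. 209.]
bin_nearly_empty 0.92 [ 0.661  0.231 -0.   ] [327. 169.]
bin_nearly_empty 0.83 [0.205 0.348 0.002] [193. 189.]
bin_nearly_empty 0.7 [0.699 0.089 0.003] [359. 186.]
bin_nearly_empty 0.18 [0.675 0.455 0.   ] [300. 140.]
bin_empty 0.84 [0.709 0.009 0.005] [375. 197.]
pump_bottle 0.48 [0.557 0.057 0.004] [329. 204.]
mat 0.57 [0.552 0.05  0.002] [328. 206.]
mat 0.49 [ 0.724 -0.07   0.005] [394. 209.]
mat 0.15 [ 0.529 -0.11   0.098] [353. 213.]
```

Run:
```python
import cv2
a=cv2.imread('pics/top0.png')[70:320,150:470]; cv2.imwrite('pics/topc.png',cv2.resize(a,None,fx=2.4,fy=2.4,interpolation=cv2.INTER_CUBIC)[:600,:768])
b=cv2.imread('pics/side0.png')[110:310,250:450]; cv2.imwrite('pics/sidec.png',cv2.resize(b,(600,600),interpolation=cv2.INTER_CUBIC))
```

```text
(no output)
```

View pics/topc.png

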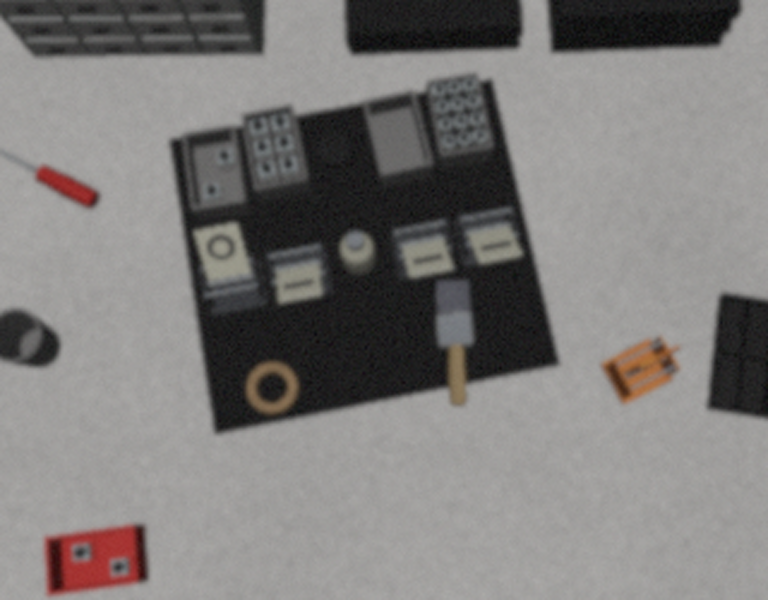

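View pics/sidec.png

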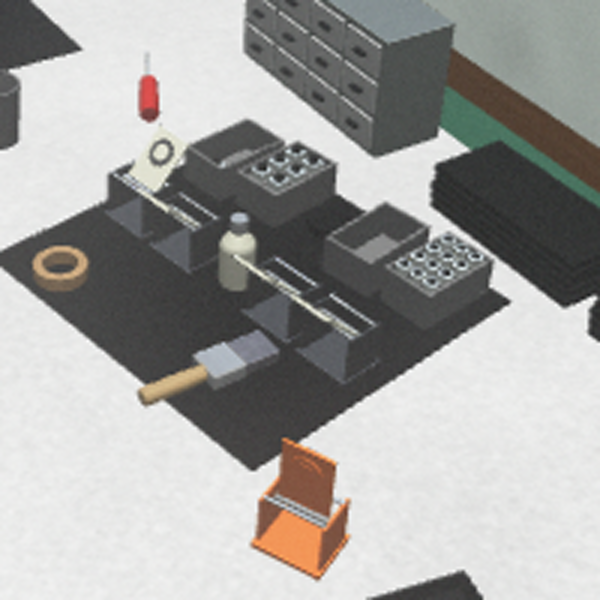

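What the pictures show: in the top crop the bins, left to right, are nearly empty (215,170), full of modules (275,150), empty (400,135) and full of barrels (460,115). Their tags show ring (222,248), bar (298,283), bar (428,258) and bar (495,243). The look-alikes are the red bin (95,558) and the orange stand (640,368), which I leave alone. 

The side crop is the close check, and it agrees: module tops at (290,165), barrels at (440,260), the ring tag at (160,150).

Tags to push over:
- **Place +155:** towards the robot.
- **Place +75:** towards its bin.
- **Place -155:** towards its bin.
- **Place -75:** already right.

The stands fit a mat origin near (0.550, 0.053) with a yaw of 0.197 rad.

Request:
move_arm:
  series: "-475 -185 0 0 0 -34; -475 -185 0 0 0 -34; -475 -185 0 0 0 -34; -475 -185 0 0 0 -34; -475 -185 0 0 0 -34; -475 -185 0 0 0 -34; -475 -185 0 0 0 -34; -475 -185 0 0 0 -34"
  jaw: 0
  newtons: 10

```text
time: 1.57
position: [0.4728, 0.3532, 0.2448]
tool_rot: [-0.099, 0.995, 0.0, 0.0]
ft_force: [0.1, 0.7, -0.2]
grip_width: 0.0417
grip_force: 0.0
```

```bash
cat > h.py <<'E'
from rig import robot
import numpy as np
from scipy.spatial.transform import Rotation as R
def show():
    o=robot.get_obs(); p=np.array(o['position']); r=R.from_quat(o['tool_rot']).as_matrix()
    a=0.197; M=np.array([[np.cos(a),-np.sin(a),0],[np.sin(a),np.cos(a),0],[0,0,1]]); O=np.array([.5505,.0525,0])
    print(o['time'],'world',p.round(3),'mat mm',(M.T@(p-O)*1e3).round(1),'tool yaw in mat deg',np.degrees(np.arctan2(*(M.T@r)[[1,0],0])).round(1),'w',o['grip_width'],'F',np.round(o['ft_force'],1))
    for n,t in [('P1 bin side',(90,155,107)),('P2 robot side',(-85,75,107)),('P4 robot side',(-85,-155,107))]:
        print(n,(r.T@(O+M@np.array(t)/1e3-p)*1e3).round())
E
python3 -c "import h;h.show()"
```

```text
1.5667 world [0.473 0.353 0.245] mat mm [-17.4 310.1 244.8] tool yaw in mat deg -179.9 w 0.041719025826167044 F [ 0.1  0.7 -0.2]
P1 bin side [-107. -155.  138.]
P2 robot side [  68. -235.  138.]
P4 robot side [  69. -465.  138.]
```

Request:
move_arm:
  series: "-107 -155 0 0 0 0; -107 -155 0 0 0 0; -107 -155 0 0 0 0; -107 -155 0 0 0 0; -107 -155 0 0 0 0; -107 -155 0 0 0 0; -107 -155 0 0 0 0; -107 -155 0 0 0 0"

```text
time: 2.23
position: [0.6062, 0.2242, 0.2443]
tool_rot: [-0.099, 0.995, 0.0, -0.001]
ft_force: [-0.8, 0.2, 0.4]
grip_width: 0.0006
grip_force: 0.0
```

Run:
```python
import h,cv2
h.show()
p=h.robot.camera('wrist'); cv2.imwrite('pics/w1.png',p['img'][:,:,::-1])
```

```text
2.2333 world [0.606 0.224 0.244] mat mm [ 88.2 157.5 244.3] tool yaw in mat deg -179.9 w 0.0006102661821891461 F [-0.8  0.2  0.4]
P1 bin side [ -2.  -3. 137.]
P2 robot side [173. -82. 137.]
P4 robot side [ 174. -312.  137.]
```

View pics/w1.png

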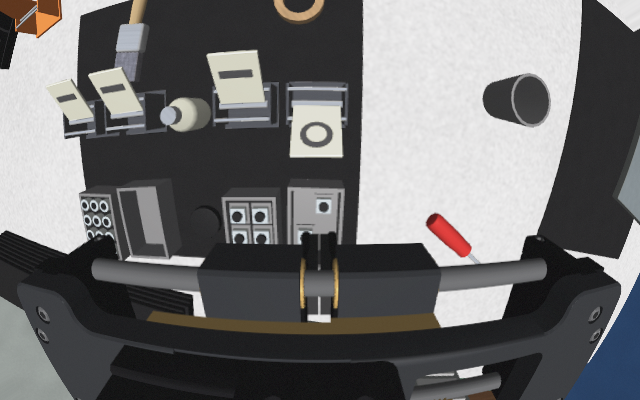

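The wrist view agrees. The closed fingers (318,240) are in line with the ring tag (316,157), over the nearly empty bin. The modules, empty and barrels bins face bar tags at (237,75), (118,92) and (70,102).

Request:
move_arm:
  series: "0 -2 40 0 0 0; 0 -2 80 0 0 0; 0 -2 115 0 0 0; 0 -2 137 0 0 0; 0 -2 137 0 0 0; 15 -2 137 0 0 0; 30 -2 137 0 0 0; 40 -2 137 0 0 0"

```text
time: 2.95
position: [0.5677, 0.2153, 0.1094]
tool_rot: [-0.1, 0.995, 0.0, 0.001]
ft_force: [1.1, -0.0, -0.4]
grip_width: 0.0002
grip_force: 0.2
```

Request:
move_arm:
  series: "10 0 0 0 0 0; 20 0 0 0 0 0; 30 0 0 0 0 0; 40 0 0 0 0 0; 50 0 0 0 0 0; 57 0 0 0 0 0; 60 0 0 0 0 0; 60 0 0 0 0 0"

```text
time: 3.62
position: [0.509, 0.2028, 0.1086]
tool_rot: [-0.1, 0.995, 0.0, 0.001]
ft_force: [0.1, -1.1, 0.2]
grip_width: 0.0003
grip_force: 0.0
```

```bash
python3 -c "import h;h.show()"
```

```text
3.6167 world [0.509 0.203 0.109] mat mm [-11.3 155.5 108.6] tool yaw in mat deg -179.8 w 0.00030965192332164156 F [ 0.1 -1.1  0.2]
P1 bin side [-101.   -1.    2.]
P2 robot side [ 74. -80.   2.]
P4 robot side [  75. -310.    2.]
```

Request:
move_arm:
  series: "0 0 -35 0 0 0; 0 0 -60 0 0 0; 0 -20 -60 0 0 0; 25 -50 -60 0 0 0; 50 -80 -60 0 0 0; 74 -80 -60 0 0 0; 74 -80 -30 0 0 0; 74 -80 2 0 0 0"

```text
time: 4.28
position: [0.4544, 0.1086, 0.1073]
tool_rot: [-0.098, 0.995, -0.0, 0.004]
ft_force: [0.3, 0.2, -0.2]
grip_width: 0.0004
grip_force: 0.0
```

Request:
move_arm:
  series: "-15 0 0 0 0 0; -30 0 0 0 0 0; -40 0 0 0 0 0; -50 0 0 0 0 0; -60 0 0 0 0 0; -70 0 0 0 0 0; -80 0 0 0 0 0; -90 0 0 0 0 0"

```text
time: 4.95
position: [0.5421, 0.1273, 0.1062]
tool_rot: [-0.099, 0.995, -0.0, 0.001]
ft_force: [-0.0, 0.2, -0.3]
grip_width: 0.0004
grip_force: 0.0
```

```bash
python3 -c "import h;h.show()"
```

```text
4.95 world [0.542 0.127 0.106] mat mm [  6.4  74.9 106.2] tool yaw in mat deg -179.9 w 0.0004475624054600273 F [-0.   0.2 -0.3]
P1 bin side [-84.  80.  -1.]
P2 robot side [91.  0. -1.]
P4 robot side [  92. -230.   -1.]
```

Request:
move_arm:
  series: "0 0 -40 0 0 0; 0 0 -75 0 0 0; 30 -25 -75 0 0 0; 55 -55 -75 0 0 0; 80 -85 -75 0 0 0; 92 -120 -75 0 0 0; 92 -158 -75 0 0 0; 92 -195 -75 0 0 0"

```text
time: 5.62
position: [0.489, -0.0839, 0.1815]
tool_rot: [-0.099, 0.995, -0.0, 0.001]
ft_force: [0.7, 0.4, -0.5]
grip_width: 0.0003
grip_force: 0.0
```

Request:
move_arm:
  series: "0 -35 0 0 0 0; 0 -35 0 0 0 0; 0 -35 35 0 0 0; 0 -35 74 0 0 0; 0 -35 74 0 0 0; -15 -35 74 0 0 0; -30 -35 74 0 0 0; -40 -35 74 0 0 0"

```text
time: 6.28
position: [0.537, -0.1085, 0.1083]
tool_rot: [-0.1, 0.995, -0.001, 0.001]
ft_force: [-0.1, -1.0, 0.7]
grip_width: 0.0005
grip_force: 0.2
```

Request:
move_arm:
  series: "-10 0 0 0 0 0; -20 0 0 0 0 0; -30 0 0 0 0 0; -40 0 0 0 0 0; -50 0 0 0 0 0; -55 0 0 0 0 0; -55 0 -30 0 0 0; -55 0 -65 0 0 0"

```text
time: 6.95
position: [0.5875, -0.0971, 0.1692]
tool_rot: [-0.099, 0.995, 0.002, -0.004]
ft_force: [0.5, -0.2, -0.1]
grip_width: 0.0007
grip_force: 0.0
```

Request:
move_arm:
  series: "0 0 -40 0 0 0; 30 0 -80 0 0 0; 60 0 -100 0 0 0; 90 0 -100 0 0 0; 90 0 -100 0 0 0; 90 0 -100 0 0 0; 90 0 -100 0 0 0; 90 0 -100 0 0 0"

```text
time: 7.62
position: [0.502, -0.1158, 0.2711]
tool_rot: [-0.099, 0.995, 0.0, 0.0]
ft_force: [0.8, -1.0, 0.4]
grip_width: 0.0007
grip_force: 0.0
```

Run:
```python
import h,cv2
h.show()
for n in ['side','wrist']:
    p=h.robot.camera(n); i=p['img'][:,:,::-1]
    if n=='side': i=cv2.resize(i[110:310,250:450],(600,600),interpolation=cv2.INTER_CUBIC)
    cv2.imwrite(f'pics/{n}2.png',i)
```

```text
7.6167 world [ 0.502 -0.116  0.271] mat mm [ -80.5 -155.6  271.1] tool yaw in mat deg -179.9 w 0.0006515163784888926 F [ 0.8 -1.   0.4]
P1 bin side [-171.  310.  164.]
P2 robot side [  4. 231. 164.]
P4 robot side [  5.   1. 164.]
```

View pics/side2.png

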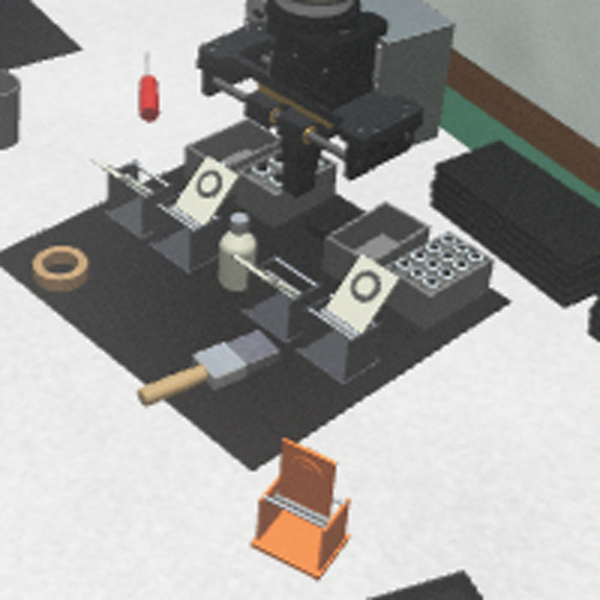

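View pics/wrist2.png

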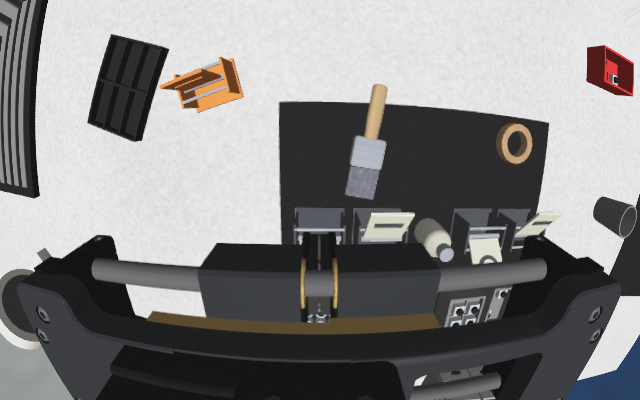

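In the side crop, rings now show at (208,185) for the modules bin and (367,287) for the barrels bin. The tags for the nearly empty bin (130,170) and the empty bin (265,268) lean towards the robot, and nothing else has moved. I'll let the tags settle briefly, then hand in.

Request:
move_arm:
  series: "0 0 0 0 0 0; 0 0 0 0 0 0; 0 0 0 0 0 0; 0 0 0 0 0 0; 0 0 0 0 0 0; 0 0 0 0 0 0; 0 0 0 0 0 0; 0 0 0 0 0 0"

```text
time: 8.38
position: [0.5009, -0.1158, 0.2716]
tool_rot: [-0.099, 0.995, -0.0, 0.0]
ft_force: [0.3, -0.6, -0.1]
grip_width: 0.0001
grip_force: 0.0
```

```bash
python3 -c "
from rig import robot
print(robot.hand_in())"
```

```text
the job is handed in; nothing more can be done
None
```

I pushed over the three wrong tags and handed the job in: the two full bins now show the ring, the empty and nearly empty bins show the bar, and nothing else moved in the last pictures (the hand-in call gave no verdict).

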